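Prime the quilting machine's hand oiler

ROBOT

A 6-joint arm with a two-finger parallel gripper is mounted at the origin on the work surface. World frame = base frame: x ahead of the robot, y to its left, z up, the work surface at z = 0. Lengths are in m, angles in degrees, forces in N, time in s.
With the tool pointing down it reaches from about 0.275 to 0.725 m from the base axis. Payload 15.9 kg.
Tool frame: the origin (TCP) lies midway between the tips of the shut fingers; the grasp point (between the pads) lies env.grip_depth behind it (env.grip_depth is the distance from the TCP to the grasp point, in m); z points along the fingers, y is the line along which they close (so a half turn about z gives the same grasp; the last joint's range is limited). The gripper opens to 85 mm and grips with 20 to 120 N. Pads are 22 mm wide; open, the fingers measure 114 mm over their backs; the gripper's body (76 mm by 85 mm) begins 54 mm behind the grasp point. The pads swing forward as they close: fully open they stand 13 mm farther back than shut.
Start: joints at [64.859, 12.198, -1.971, 75.831, 0, 90], TCP at [0.212, 0.453, 0.231] pointing down, gripper open.
Joint ranges: [-170.91, 170.91], [-42.67, 98.43], [-65.05, 77.54], [-120.47, 116.71], [-90, 82.35], [-180, 180]. Speed limits (degrees/s): [108.29, 108.29, 136.94, 147.25, 180, 180].

INTERFACE

Orientations are given as [roll, pitch, yaw] about the fixed x, y, z axes, in that order (R = Rz(yaw) Ry(pitch) Rx(roll)).
In Python, from bench import env gives the robot as it stands.
- The arm moves only by the tool play_rows, never from a script. Its argument "moves" is a list of rows, each an object with "linear": the shift along the tool's x, y, z in mm, a list of three; "rot": the turn, a rotation vector about the tool's x, y, z in rad, a list of three; "fingers": the gripper command: -1 is fully open, 1 is shut, values between are in proportion. In form: [{"linear": [dx, dy, dz], "rot": [rx, ry, rz], "fingers": fingers}, ...]. A call has 1 to 5 rows; each row is the pose to reach, as a shift and turn from the pose commanded when the call began, along the tool's axes at that moment; what a row does not reach only later rows make up. A row lasts 1/12 s, in which the tool goes at most 41.7 mm and 7.16 degrees, less where a joint would pass 70% of its speed; a pose out of reach is approached as far as the arm can. A call with a gripper value outside its range is refused whole. The fingers move at their own pace and stop on an object; the grip force is fixed at half the most. Time passes only in rows, so rows that repeat a pose let the fingers close. It gives the time, the measured TCP pose, the force, the opening and the grip force at its end, in the units of the state.
- env.read_state(): the state, without advancing time (a new reading comes with each control period).
- env.read_camera(name): name is "scene" or "top" or "wrist"; returns (picture, depth): 420x560x3 uint8, red, green, blue; 420x560 float32, m along the optical axis (not along the pixel's ray), 0 where there is no reading.
- env.calibration(name): a dict with "fx", "fy", "cx", "cy" (pixels), "k1" (the pictures are not rectified: a ray, as slopes to the right and down, at radius r is drawn at 1 + k1 r^2 times it, then the intrinsics apply), "T" (4x4, takes a point from camera to world coordinates). Camera axes: x right, y down, z forward; pixel columns grow to the right and rows downward; lengths in m; the calibration is good to about 2 mm. A picture is of the moment at which its call begins: read the wrist's pose just before it. calibration takes no time and is no camera call; for the wrist camera it gives the pose at the moment of the call.
- env.close_job(): hands the job in; it is judged then, once.
The state is a dict: "clock": time; "joint_pos": joint angles; "qvel": joint speeds; "joint_torque": joint torques, N m; "eef_pos": TCP position; "tool_rot": TCP orientation; "wrist_force": force on the tool from outside, world axes, zero at the start; "torque": the same for the moment, N m; "gripper_width": opening from 0.0 (shut) to 1.0 (fully open); "grasp_force": force on a finger pad.
Only numpy, scipy, OpenCV 4.12 (cv2) and the standard library are available. Lean on these libraries where they do the work, as an engineer would, in place of code of your own. Each camera call takes 0.05 s, during which the arm holds its last target. There are 200 camera calls.

TASK

Prime the oil lines of the quilting machine at the hand oiler on the counter: push its black mushroom plunger all the way down with the fingertips and let it spring right back up, stroke after stroke, until the indicator pin on the metering block beside it stands fully out. Do not touch the pin itself, and do not lift or shift the thread, bottle and tools standing around; finish with the plunger fully up.

Things in the scene. Friction and masses are not known exactly. Their poses are not given: they have to be found in the camera images.
- oiler: hand oiler bolted to the counter; foot plate 130 (x) x 280 (y) x 10 mm with three units in a row along y. Middle: pump with the spring plunger on top. At y -92 mm: clear reservoir, 80 mm dia, 128 mm high over its black filler cap (not the plunger). At y +88 mm: metering block 64 x 54 mm, 72 mm high, indicator pin on top. Origin on the counter surface under the plunger's axis, z up
- plunger_top (a point): centre of the top face of the plunger's black mushroom button: 42 mm dia, 18 mm thick, nearly flat top (20 mm dia flat, then rounded off); 190 mm above the counter when up, 166 mm when fully down. It moves with the plunger, which slides straight down
- plunger (a joint): plunger travel in m: 0 = fully up (its rest position), 0.024 = fully down on its stop. A coil spring pushes it back: about 4 N to start it, 9 N at the bottom; it springs right up by itself within about half a second once let go
- indicator (a joint): rise of the indicator pin in m: 0 = in, 0.022 to 0.024 = fully out; starts at 0 to 0.010. Each full stroke (plunger pressed 0.020 or more, then let right up to 0) raises it about 0.004 (the first 0 to 0.009), during the push, and it stays there. Part strokes do not add up. Three to six full strokes bring it fully out; more do not move it
- pin_tip (a point): centre of the rounded top end of the indicator pin: a plain vertical steel pin, 10 mm dia, in the brass gland on the metering block, 88 mm from the plunger's axis along the oiler's +y. 87 mm above the counter when in, about 110 mm when fully out; a dark groove round its foot then shows above the gland
- spool_a_mid (a point): small spool of thread standing upright, 36 mm dia, 52 mm high: a loose bystander, to be left where it is; the point is its centre, half-way up
- spool_b_mid (a point): larger spool of thread standing upright, 42 mm dia, 64 mm high: a loose bystander, to be left where it is; the point is its centre, half-way up
- oil_bottle_mid (a point): white dropper bottle standing upright, 44 mm dia, 127 mm high with its grey nozzle: a loose bystander, to be left where it is; the point is its centre, half-way up
- cone_mid (a point): cream thread cone standing upright, 80 mm dia at the foot, 125 mm high: a loose bystander, to be left where it is; the point is its centre, half-way up
- bobbin_tray_mid (a point): clear four-part bobbin tray, 85 x 62 mm, 26 mm high: a loose bystander, to be left where it is; the point is its centre, half-way up
- screwdriver_mid (a point): screwdriver lying flat, 170 mm long, black handle, up to about 30 mm high: a loose bystander, to be left where it is; the point is its centre, half-way up
- tape_mid (a point): round tape measure lying flat, 54 mm dia, 15 mm high: a loose bystander, to be left where it is; the point is its centre, half-way up
- rotary_cutter_mid (a point): rotary cutter lying flat, 150 mm long, 45 mm blade disc, 18 mm high: a loose bystander, to be left where it is; the point is its centre, half-way up

How it is judged (in metres and radians):
On the way, in this order (a step that is already met when the one before it is completed fails the run):
1. the plunger has been pushed all the way down by the fingers a first time, while the pin is not yet fully out (value of joint plunger above 0.019 m and contact force between the fingers and plunger above 1 N and value of joint indicator below 0.021 m), for 0.02 s.
2. the plunger has sprung right up again between strokes (value of joint plunger below 0.002 m), for 0.02 s.
3. the indicator pin is fully out (value of joint indicator above 0.021 m), for 0.1 s.
At the end, for the whole second after the job is handed in: the indicator pin stands at least 21 mm out of its start-of-travel position (fully out is 22 to 24 mm), the plunger is back up to within 2 mm and at rest, and every loose thing is within 30 mm of where it stood (value of joint indicator above 0.021 m and value of joint plunger below 0.002 m and velocity of joint plunger below 0.01 m/s and distance of each of spool_a_mid, spool_b_mid, oil_bottle_mid, cone_mid, bobbin_tray_mid, screwdriver_mid, tape_mid, rotary_cutter_mid from where it was at the start of the episode below 0.03 m); the robot touches nothing.
It fails at once if the robot touched the indicator pin (more than 0.5 N) (contact force between any of the fingers, the arm and indicator above 0.5 N).
It fails at once if a loose bystander was lifted, carried or shifted by more than 30 mm (distance of any of spool_a_mid, spool_b_mid, oil_bottle_mid, cone_mid, bobbin_tray_mid, screwdriver_mid, tape_mid, rotary_cutter_mid from where it was at the start of the episode above 0.03 m).
It also fails if it takes over 51 s, if anything falls off the work surface, if the arm or the gripper's body presses on something with over 40 N, if the wrist force passes 120 N, or if a joint passes its speed limit or range.

## Working session

There is one attempt and no reset: what is moved stays moved. The work goes in short steps, Python scripts to look and compute and a tool call to move; the robot and the scene stay as the last step left them, time stands still between calls to the robot, and variables do not carry over. Pictures are saved under pics/ and viewed, at most 10 in all, crops included, and the job is handed in when it is done.

Besides the shell and the picture viewer there is one more tool, called after "Emit:" in YAML: its name, and indented under it one key for each argument. play_rows: Moves the arm, as the interface text tells. Its arguments: {"type":"object","properties":{"moves":{"type":"array"}},"required":["moves"]}

```bash
mkdir -p pics
cat > h.py <<'E'
import numpy as np,cv2
from bench import env
def snap(n,f):
    c=env.calibration(n); p,d=env.read_camera(n)
    cv2.imwrite('pics/'+f+'.png',p[:,:,::-1]); np.savez('pics/'+f+'.npz',d=d,**{k:np.array(v) for k,v in c.items()})
def world(f,u,v,z=None):
    q=np.load('pics/'+f+'.npz'); x=(u-q['cx'])/q['fx'];y=(v-q['cy'])/q['fy']
    a,b=x,y
    for _ in range(20):
        s=1+q['k1']*(a*a+b*b);a,b=x/s,y/s
    T=q['T'];r=T[:3,:3]@np.array([a,b,1.]);t=T[:3,3]
    if z is None: k=float(np.median(q['d'][int(v)-1:int(v)+2,int(u)-1:int(u)+2]))
    else: k=(z-t[2])/r[2]
    return t+k*r
E
python3 - <<'E'
from h import *
s=env.read_state();print(s)
snap('top','t0');snap('scene','s0')
print(env.grip_depth)
E
```

```text
{'clock': 0.0, 'joint_pos': array([ 6.48597657e+01,  1.22241468e+01, -2.00991351e+00,  7.58321920e+01,
        1.55796233e-03,  9.00001630e+01]), 'qvel': array([ 0.01866283, -0.04034891, -0.00465229, -0.03812567, -0.03336126,
        0.03117983]), 'joint_torque': array([ 3.03304125e-05, -6.86171007e+01,  4.87109292e+01,  1.79968367e-02,
       -2.43612676e-04,  4.00004126e-05]), 'eef_pos': array([0.21225638, 0.45231198, 0.23081031]), 'tool_rot': array([-1.79933748e+02, -1.55777277e-03,  1.54859601e+02]), 'wrist_force': array([-0.50291841, -0.15496464,  0.60080914]), 'torque': array([ 0.00837469, -0.03417292, -0.0062417 ]), 'grasp_force': 0.0, 'gripper_width': 1.000043319884357}
0.0187
```

View pics/t0.png

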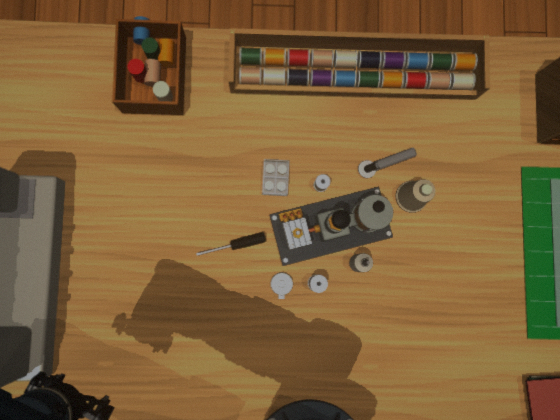

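View pics/s0.png

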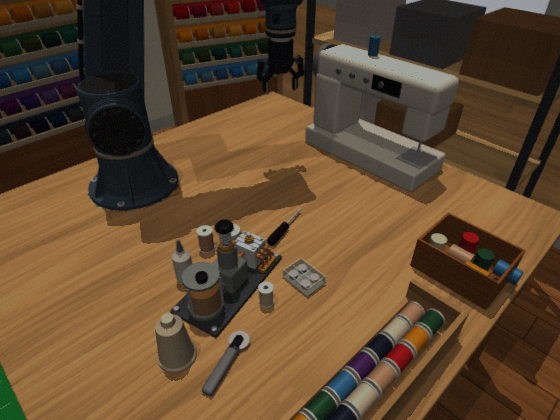

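The top view shows the plunger button near (341,217), the reservoir cap near (378,207) and the metering block near (297,233). In the scene view the black mushroom is near (225,227).

Run:
```python
from h import *
im=cv2.imread('pics/t0.png')[180:270,260:400]
cv2.imwrite('pics/c0.png',cv2.resize(im,None,fx=5.5,fy=5.5,interpolation=cv2.INTER_CUBIC))
for u,v in [(341,216),(341,219),(338,215),(378,207),(297,233)]: print(u,v,world('t0',u,v).round(3))
print(world('t0',341,216,.19),world('s0',225,226).round(3))
print(np.load('pics/t0.npz')['T'].round(2))
for n,u,v in [('bottle',364,263),('cone',426,189),('spool',323,181),('spool2',318,284)]:print(n,world('t0',u,v).round(3))
```

```text
341 216 [ 0.556 -0.044  0.187]
341 219 [ 0.55  -0.044  0.189]
338 215 [ 0.558 -0.037  0.189]
378 207 [ 0.584 -0.136  0.126]
297 233 [0.525 0.042 0.09 ]
[ 0.55589622 -0.0435691   0.19      ] [ 0.56  -0.047  0.189]
[[ 0.02 -0.99  0.11  0.44]
 [-1.   -0.02 -0.03  0.12]
 [ 0.03 -0.11 -0.99  1.29]
 [ 0.    0.    0.    1.  ]]
bottle [ 0.46  -0.108  0.109]
cone [ 0.628 -0.245  0.124]
spool [ 0.653 -0.021  0.052]
spool2 [ 0.41  -0.01   0.065]
```

View pics/c0.png

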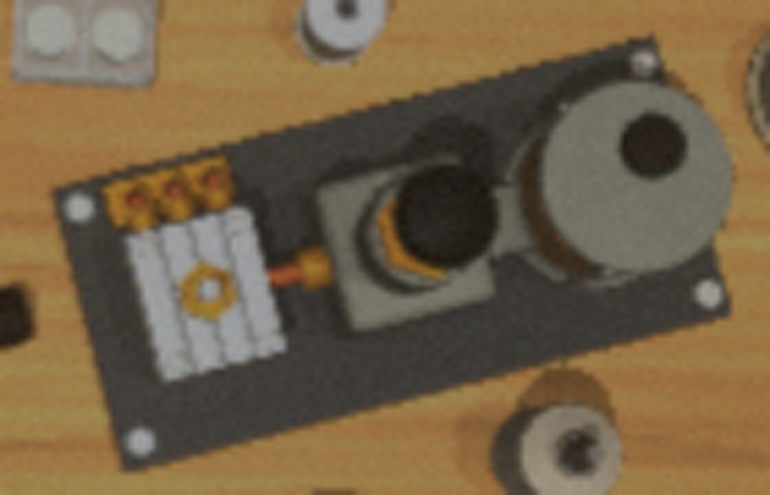

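Plunger axis is at about (0.5495, -0.044), and the pin measures 87 mm from it, which matches. I'll travel over it high with the fingers shut.

Emit:
play_rows:
  moves:
    - {"linear": [-20,-12,-20],"rot": [0,0,0],"fingers": 1}
    - {"linear": [-50,-30,-30],"rot": [0,0,0],"fingers": 1}
    - {"linear": [-84,-50,-30],"rot": [0,0,0],"fingers": 1}
    - {"linear": [-118,-70,-30],"rot": [0,0,0],"fingers": 1}
    - {"linear": [-152,-90,-30],"rot": [0,0,0],"fingers": 1}

```text
clock: 0.52
eef_pos: [0.3122, 0.3051, 0.2613]
tool_rot: [180.0, 0.0, 154.9]
wrist_force: [0.8, 1.6, 0.5]
gripper_width: 0.298
grasp_force: 0.0
```

Emit:
play_rows:
  moves:
    - {"linear": [-34,-20,0],"rot": [0,0,0],"fingers": 1}
    - {"linear": [-68,-40,0],"rot": [0,0,0],"fingers": 1}
    - {"linear": [-102,-60,0],"rot": [0,0,0],"fingers": 1}
    - {"linear": [-136,-80,0],"rot": [0,0,0],"fingers": 1}
    - {"linear": [-170,-100,0],"rot": [0,0,0],"fingers": 1}

```text
clock: 0.93
eef_pos: [0.4237, 0.1419, 0.2612]
tool_rot: [-180.0, -0.0, 154.9]
wrist_force: [1.1, 1.2, 0.5]
gripper_width: -0.003
grasp_force: 0.0
```

Emit:
play_rows:
  moves:
    - {"linear": [-34,-20,0],"rot": [0,0,0],"fingers": 1}
    - {"linear": [-68,-40,0],"rot": [0,0,0],"fingers": 1}
    - {"linear": [-102,-60,0],"rot": [0,0,0],"fingers": 1}
    - {"linear": [-120,-70,0],"rot": [0,0,0],"fingers": 1}
    - {"linear": [-120,-70,0],"rot": [0,0,0],"fingers": 1}

```text
clock: 1.35
eef_pos: [0.5036, 0.0262, 0.2604]
tool_rot: [-179.9, -0.0, 154.6]
wrist_force: [0.2, -0.2, 0.1]
gripper_width: -0.001
grasp_force: 0.0
```

Run:
```python
from h import *
snap('wrist','w0')
```

```text
(no output)
```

View pics/w0.png

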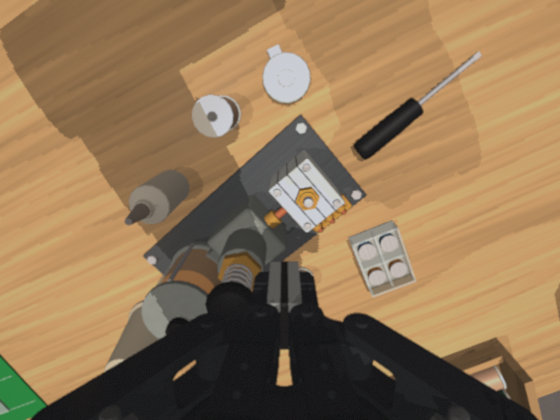

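The wrist view shows the pin in its gland at (308,200) and the button at about (229,300), partly hidden by the gripper.

Run:
```python
from h import *
print(world('w0',308,200),world('w0',308,200,.09),world('w0',228,300),world('w0',228,300,.19))
s=env.read_state();R=__import__('scipy.spatial.transform',fromlist=['x']).Rotation.from_euler('xyz',s['tool_rot'],degrees=True)
print(s['eef_pos'],R.inv().apply(np.array([.5495,-.044,.2])-s['eef_pos'])*1000)
```

```text
[0.52409635 0.04385342 0.09375535] [0.52527123 0.04361553 0.09      ] [ 0.5412199  -0.03796762  0.18952376] [ 0.54096584 -0.03774134  0.19      ]
[0.50262788 0.02779181 0.26054458] [-73.13654749 -44.80789293  60.49795883]
```

Emit:
play_rows:
  moves:
    - {"linear": [-30,-18,0],"rot": [0,0,0],"fingers": 1}
    - {"linear": [-60,-36,0],"rot": [0,0,0],"fingers": 1}
    - {"linear": [-72,-44,20],"rot": [0,0,0],"fingers": 1}
    - {"linear": [-72,-44,50],"rot": [0,0,0],"fingers": 1}
    - {"linear": [-72,-44,60],"rot": [0,0,0],"fingers": 1}

```text
clock: 1.82
eef_pos: [0.5471, -0.0406, 0.1978]
tool_rot: [-179.9, -0.2, 154.8]
wrist_force: [-1.6, 0.2, -0.3]
gripper_width: -0.0
grasp_force: 0.0
```

Run:
```python
from h import *
snap('scene','s1');snap('top','t1')
a=cv2.imread('pics/s1.png')[170:310,150:330];b=cv2.imread('pics/t1.png')[160:280,260:400]
f=lambda i:cv2.resize(i,(400,311),interpolation=cv2.INTER_CUBIC)
cv2.imwrite('pics/c1.png',np.hstack([f(a),f(b)]));s=env.read_state();print(s['eef_pos'],s['wrist_force'])
```

```text
[ 0.54687998 -0.0399565   0.19977462] [ 0.15969909 -0.43686924  0.74837101]
```

View pics/c1.png

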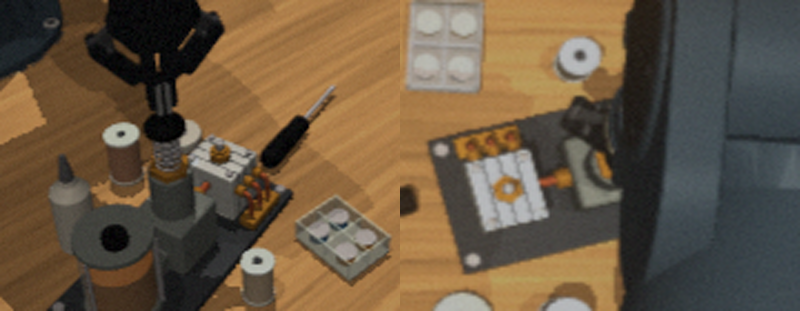

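The shut fingertips stand just above the centre of the button. I'll press one stroke now.

Emit:
play_rows:
  moves:
    - {"linear": [-3,-2,12],"rot": [0,0,0],"fingers": 1}
    - {"linear": [-3,-2,24],"rot": [0,0,0],"fingers": 1}
    - {"linear": [-3,-2,34],"rot": [0,0,0],"fingers": 1}
    - {"linear": [-3,-2,34],"rot": [0,0,0],"fingers": 1}
    - {"linear": [-3,-2,34],"rot": [0,0,0],"fingers": 1}

```text
clock: 2.33
eef_pos: [0.551, -0.0432, 0.1695]
tool_rot: [180.0, 0.1, 154.9]
wrist_force: [-0.6, -0.1, 8.8]
gripper_width: -0.003
grasp_force: 3.8
```

Emit:
play_rows:
  moves:
    - {"linear": [0,0,3],"rot": [0,0,0],"fingers": 1}
    - {"linear": [0,0,3],"rot": [0,0,0],"fingers": 1}
    - {"linear": [0,0,3],"rot": [0,0,0],"fingers": 1}

```text
clock: 2.58
eef_pos: [0.551, -0.0432, 0.1669]
tool_rot: [180.0, 0.1, 154.9]
wrist_force: [-1.7, -0.9, 8.2]
gripper_width: -0.005
grasp_force: 4.2
```

Emit:
play_rows:
  moves:
    - {"linear": [0,0,-30],"rot": [0,0,0],"fingers": 1}
    - {"linear": [0,0,-37],"rot": [0,0,0],"fingers": 1}
    - {"linear": [0,0,-37],"rot": [0,0,0],"fingers": 1}
    - {"linear": [0,0,-37],"rot": [0,0,0],"fingers": 1}
    - {"linear": [0,0,-37],"rot": [0,0,0],"fingers": 1}

```text
clock: 3.0
eef_pos: [0.5503, -0.0436, 0.2014]
tool_rot: [180.0, -0.0, 154.9]
wrist_force: [-0.6, 0.4, -1.5]
gripper_width: -0.002
grasp_force: 0.0
```

Emit:
play_rows:
  moves:
    - {"linear": [0,0,0],"rot": [0,0,0],"fingers": 1}
    - {"linear": [0,0,0],"rot": [0,0,0],"fingers": 1}
    - {"linear": [0,0,0],"rot": [0,0,0],"fingers": 1}
    - {"linear": [0,0,0],"rot": [0,0,0],"fingers": 1}
    - {"linear": [0,0,0],"rot": [0,0,0],"fingers": 1}

```text
clock: 3.42
eef_pos: [0.5503, -0.0441, 0.2011]
tool_rot: [-180.0, -0.0, 154.9]
wrist_force: [0.4, 0.1, 0.3]
gripper_width: 0.001
grasp_force: 0.0
```

```bash
cat > pin.py <<'E'
from h import *
import sys
n=sys.argv[1]
snap('scene','s'+n)
f=lambda i:cv2.resize(i,(390,390),interpolation=cv2.INTER_CUBIC)
a=cv2.imread('pics/s1.png')[215:275,210:270];b=cv2.imread('pics/s'+n+'.png')[215:275,210:270]
cv2.imwrite('pics/d'+n+'.png',np.hstack([f(a),f(b)]));s=env.read_state();print(s['clock'],s['eef_pos'],s['wrist_force'])
E
python3 pin.py 2
```

```text
3.4667 [ 0.55034771 -0.04405674  0.20120033] [-0.82232503 -0.31564425 -0.52515337]
```

View pics/d2.png

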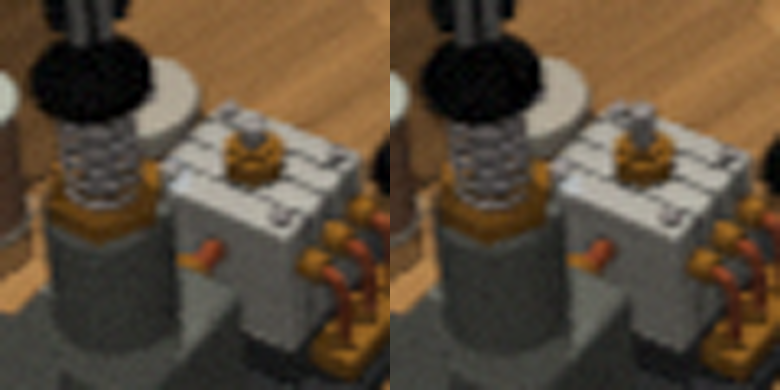

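The pin rose between the two crops, with its tip going from about y=118 to y=103, and the button is back up. Next come three more strokes.

Emit:
play_rows:
  moves:
    - {"linear": [0,0,15],"rot": [0,0,0],"fingers": 1}
    - {"linear": [0,0,28],"rot": [0,0,0],"fingers": 1}
    - {"linear": [0,0,38],"rot": [0,0,0],"fingers": 1}
    - {"linear": [0,0,38],"rot": [0,0,0],"fingers": 1}
    - {"linear": [0,0,38],"rot": [0,0,0],"fingers": 1}

```text
clock: 3.88
eef_pos: [0.5517, -0.0442, 0.1659]
tool_rot: [179.9, 0.2, 154.9]
wrist_force: [-4.7, -0.1, 29.8]
gripper_width: -0.004
grasp_force: 14.8
```

Emit:
play_rows:
  moves:
    - {"linear": [0,0,0],"rot": [0,0,0],"fingers": 1}
    - {"linear": [0,0,0],"rot": [0,0,0],"fingers": 1}
    - {"linear": [0,0,-38],"rot": [0,0,0],"fingers": 1}
    - {"linear": [0,0,-38],"rot": [0,0,0],"fingers": 1}
    - {"linear": [0,0,-38],"rot": [0,0,0],"fingers": 1}

```text
clock: 4.3
eef_pos: [0.5515, -0.0442, 0.2031]
tool_rot: [179.9, 0.2, 154.9]
wrist_force: [-0.2, 0.7, -0.4]
gripper_width: -0.0
grasp_force: 0.0
```

Emit:
play_rows:
  moves:
    - {"linear": [0,0,0],"rot": [0,0,0],"fingers": 1}
    - {"linear": [0,0,0],"rot": [0,0,0],"fingers": 1}
    - {"linear": [0,0,0],"rot": [0,0,0],"fingers": 1}
    - {"linear": [0,0,0],"rot": [0,0,0],"fingers": 1}
    - {"linear": [0,0,0],"rot": [0,0,0],"fingers": 1}

```text
clock: 4.72
eef_pos: [0.5502, -0.044, 0.2009]
tool_rot: [-180.0, -0.0, 154.9]
wrist_force: [-1.3, 0.3, 1.0]
gripper_width: 0.001
grasp_force: 0.0
```

Emit:
play_rows:
  moves:
    - {"linear": [0,0,15],"rot": [0,0,0],"fingers": 1}
    - {"linear": [0,0,28],"rot": [0,0,0],"fingers": 1}
    - {"linear": [0,0,38],"rot": [0,0,0],"fingers": 1}
    - {"linear": [0,0,38],"rot": [0,0,0],"fingers": 1}
    - {"linear": [0,0,38],"rot": [0,0,0],"fingers": 1}

```text
clock: 5.13
eef_pos: [0.5516, -0.0441, 0.1658]
tool_rot: [179.9, 0.2, 154.9]
wrist_force: [-5.7, 0.7, 32.0]
gripper_width: 0.0
grasp_force: 15.9
```

Emit:
play_rows:
  moves:
    - {"linear": [0,0,0],"rot": [0,0,0],"fingers": 1}
    - {"linear": [0,0,0],"rot": [0,0,0],"fingers": 1}
    - {"linear": [0,0,-38],"rot": [0,0,0],"fingers": 1}
    - {"linear": [0,0,-38],"rot": [0,0,0],"fingers": 1}
    - {"linear": [0,0,-38],"rot": [0,0,0],"fingers": 1}

```text
clock: 5.55
eef_pos: [0.5515, -0.0441, 0.203]
tool_rot: [179.9, 0.2, 154.9]
wrist_force: [0.3, 0.4, -0.3]
gripper_width: -0.006
grasp_force: 0.0
```

Emit:
play_rows:
  moves:
    - {"linear": [0,0,0],"rot": [0,0,0],"fingers": 1}
    - {"linear": [0,0,0],"rot": [0,0,0],"fingers": 1}
    - {"linear": [0,0,0],"rot": [0,0,0],"fingers": 1}
    - {"linear": [0,0,0],"rot": [0,0,0],"fingers": 1}
    - {"linear": [0,0,0],"rot": [0,0,0],"fingers": 1}

```text
clock: 5.97
eef_pos: [0.5502, -0.044, 0.2009]
tool_rot: [-180.0, -0.0, 154.9]
wrist_force: [0.0, -0.4, 0.3]
gripper_width: -0.002
grasp_force: 0.0
```

Emit:
play_rows:
  moves:
    - {"linear": [0,0,15],"rot": [0,0,0],"fingers": 1}
    - {"linear": [0,0,28],"rot": [0,0,0],"fingers": 1}
    - {"linear": [0,0,38],"rot": [0,0,0],"fingers": 1}
    - {"linear": [0,0,38],"rot": [0,0,0],"fingers": 1}
    - {"linear": [0,0,38],"rot": [0,0,0],"fingers": 1}

```text
clock: 6.38
eef_pos: [0.5517, -0.0441, 0.1658]
tool_rot: [179.9, 0.2, 154.9]
wrist_force: [-6.1, 0.8, 31.9]
gripper_width: 0.001
grasp_force: 15.9
```

Emit:
play_rows:
  moves:
    - {"linear": [0,0,0],"rot": [0,0,0],"fingers": 1}
    - {"linear": [0,0,0],"rot": [0,0,0],"fingers": 1}
    - {"linear": [0,0,-38],"rot": [0,0,0],"fingers": 1}
    - {"linear": [0,0,-38],"rot": [0,0,0],"fingers": 1}
    - {"linear": [0,0,-38],"rot": [0,0,0],"fingers": 1}

```text
clock: 6.8
eef_pos: [0.5514, -0.0441, 0.203]
tool_rot: [179.9, 0.2, 154.9]
wrist_force: [0.1, 0.3, 0.5]
gripper_width: -0.0
grasp_force: 0.0
```

Emit:
play_rows:
  moves:
    - {"linear": [0,0,0],"rot": [0,0,0],"fingers": 1}
    - {"linear": [0,0,0],"rot": [0,0,0],"fingers": 1}
    - {"linear": [0,0,0],"rot": [0,0,0],"fingers": 1}
    - {"linear": [0,0,0],"rot": [0,0,0],"fingers": 1}
    - {"linear": [0,0,0],"rot": [0,0,0],"fingers": 1}

```text
clock: 7.22
eef_pos: [0.5502, -0.044, 0.2009]
tool_rot: [-180.0, -0.0, 154.9]
wrist_force: [-0.5, -0.7, -0.5]
gripper_width: -0.002
grasp_force: 0.0
```

```bash
python3 pin.py 3
```

```text
7.2667 [ 0.55028194 -0.04405748  0.2009729 ] [-0.24778048  0.06782037  0.05983649]
```

View pics/d3.png

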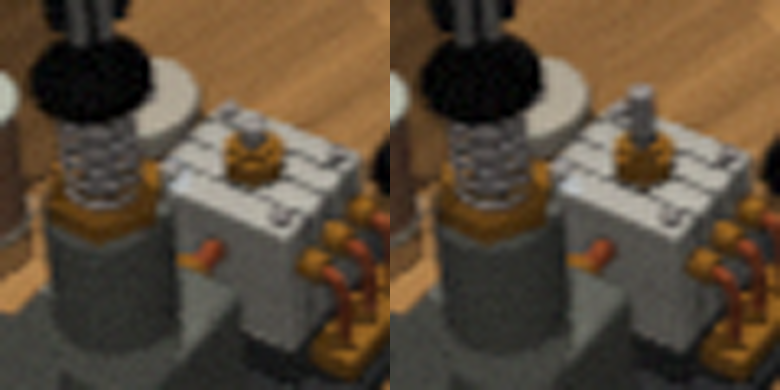

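The pin tip has risen to y=86, but no dark groove shows at its foot yet. I'll add more strokes with longer pauses at the top.

Emit:
play_rows:
  moves:
    - {"linear": [0,0,15],"rot": [0,0,0],"fingers": 1}
    - {"linear": [0,0,28],"rot": [0,0,0],"fingers": 1}
    - {"linear": [0,0,38],"rot": [0,0,0],"fingers": 1}
    - {"linear": [0,0,38],"rot": [0,0,0],"fingers": 1}
    - {"linear": [0,0,38],"rot": [0,0,0],"fingers": 1}

```text
clock: 7.68
eef_pos: [0.5517, -0.0441, 0.1658]
tool_rot: [179.9, 0.2, 154.9]
wrist_force: [-5.4, -0.2, 29.8]
gripper_width: -0.001
grasp_force: 15.4
```

Emit:
play_rows:
  moves:
    - {"linear": [0,0,0],"rot": [0,0,0],"fingers": 1}
    - {"linear": [0,0,0],"rot": [0,0,0],"fingers": 1}
    - {"linear": [0,0,-38],"rot": [0,0,0],"fingers": 1}
    - {"linear": [0,0,-38],"rot": [0,0,0],"fingers": 1}
    - {"linear": [0,0,-38],"rot": [0,0,0],"fingers": 1}

```text
clock: 8.1
eef_pos: [0.5515, -0.0441, 0.203]
tool_rot: [179.9, 0.2, 154.9]
wrist_force: [0.0, -0.7, -1.4]
gripper_width: -0.001
grasp_force: 0.0
```

Emit:
play_rows:
  moves:
    - {"linear": [0,0,0],"rot": [0,0,0],"fingers": 1}
    - {"linear": [0,0,0],"rot": [0,0,0],"fingers": 1}
    - {"linear": [0,0,0],"rot": [0,0,0],"fingers": 1}
    - {"linear": [0,0,0],"rot": [0,0,0],"fingers": 1}
    - {"linear": [0,0,0],"rot": [0,0,0],"fingers": 1}

```text
clock: 8.52
eef_pos: [0.5502, -0.044, 0.2009]
tool_rot: [-180.0, -0.0, 154.9]
wrist_force: [0.4, 0.6, 0.2]
gripper_width: -0.0
grasp_force: 0.0
```

Emit:
play_rows:
  moves:
    - {"linear": [0,0,0],"rot": [0,0,0],"fingers": 1}
    - {"linear": [0,0,0],"rot": [0,0,0],"fingers": 1}
    - {"linear": [0,0,0],"rot": [0,0,0],"fingers": 1}
    - {"linear": [0,0,0],"rot": [0,0,0],"fingers": 1}
    - {"linear": [0,0,0],"rot": [0,0,0],"fingers": 1}

```text
clock: 8.93
eef_pos: [0.5504, -0.044, 0.2013]
tool_rot: [180.0, -0.0, 154.9]
wrist_force: [-0.6, 0.6, 0.6]
gripper_width: -0.0
grasp_force: 0.0
```

Emit:
play_rows:
  moves:
    - {"linear": [0,0,15],"rot": [0,0,0],"fingers": 1}
    - {"linear": [0,0,28],"rot": [0,0,0],"fingers": 1}
    - {"linear": [0,0,38],"rot": [0,0,0],"fingers": 1}
    - {"linear": [0,0,38],"rot": [0,0,0],"fingers": 1}
    - {"linear": [0,0,38],"rot": [0,0,0],"fingers": 1}

```text
clock: 9.35
eef_pos: [0.5518, -0.0441, 0.1659]
tool_rot: [179.9, 0.3, 154.9]
wrist_force: [-5.1, -0.4, 28.7]
gripper_width: -0.0
grasp_force: 14.4
```

Emit:
play_rows:
  moves:
    - {"linear": [0,0,0],"rot": [0,0,0],"fingers": 1}
    - {"linear": [0,0,0],"rot": [0,0,0],"fingers": 1}
    - {"linear": [0,0,-38],"rot": [0,0,0],"fingers": 1}
    - {"linear": [0,0,-38],"rot": [0,0,0],"fingers": 1}
    - {"linear": [0,0,-38],"rot": [0,0,0],"fingers": 1}

```text
clock: 9.77
eef_pos: [0.5516, -0.0441, 0.2032]
tool_rot: [179.9, 0.2, 154.9]
wrist_force: [-0.3, 0.0, -0.8]
gripper_width: -0.0
grasp_force: 0.0
```

Emit:
play_rows:
  moves:
    - {"linear": [0,0,0],"rot": [0,0,0],"fingers": 1}
    - {"linear": [0,0,0],"rot": [0,0,0],"fingers": 1}
    - {"linear": [0,0,0],"rot": [0,0,0],"fingers": 1}
    - {"linear": [0,0,0],"rot": [0,0,0],"fingers": 1}
    - {"linear": [0,0,0],"rot": [0,0,0],"fingers": 1}

```text
clock: 10.18
eef_pos: [0.5502, -0.044, 0.2009]
tool_rot: [-180.0, -0.0, 154.9]
wrist_force: [0.3, -0.2, 0.1]
gripper_width: 0.001
grasp_force: 0.0
```

Emit:
play_rows:
  moves:
    - {"linear": [0,0,0],"rot": [0,0,0],"fingers": 1}
    - {"linear": [0,0,0],"rot": [0,0,0],"fingers": 1}
    - {"linear": [0,0,0],"rot": [0,0,0],"fingers": 1}
    - {"linear": [0,0,0],"rot": [0,0,0],"fingers": 1}
    - {"linear": [0,0,0],"rot": [0,0,0],"fingers": 1}

```text
clock: 10.6
eef_pos: [0.5504, -0.044, 0.2013]
tool_rot: [180.0, -0.0, 154.9]
wrist_force: [0.2, -0.3, 0.2]
gripper_width: 0.004
grasp_force: 0.0
```

```bash
sed -i 's/s1.png/s3.png/' pin.py; python3 pin.py 4
```

```text
10.65 [ 0.55042128 -0.04402746  0.20129396] [-0.39506605  0.3939775   0.9712212 ]
```

View pics/d4.png

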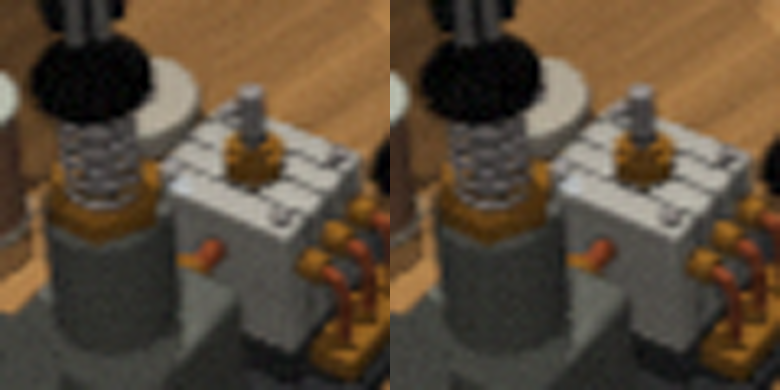

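The pin looks unchanged by the last two strokes, so it is probably fully out. I'll check its height by triangulation.

Run:
```python
from h import *
for f,v in [('s1',120),('s2',105),('s3',89),('s4',89)]:
    u,w=210+251/6.5-.4,215+v/6.5-.4
    # height where the ray passes nearest the pin axis
    z=np.linspace(.07,.13,601);P=np.array([world(f,u,w,k) for k in z])
    i=np.hypot(P[:,0]-.525,P[:,1]-.042).argmin();print(f,P[i],world(f,round(u),round(w)),world(f,round(u),round(w)+1))
snap('top','t4')
```

```text
s1 [0.52490986 0.04185238 0.092     ] [0.52526907 0.04091705 0.09300176] [0.52742604 0.03902679 0.09230528]
s2 [0.52510477 0.04213018 0.0994    ] [0.52622834 0.04053617 0.10028621] [0.52869117 0.03840492 0.09993657]
s3 [0.52529404 0.04243668 0.1072    ] [0.52556734 0.041617   0.10878914] [0.52697833 0.0403165  0.10727413]
s4 [0.52529404 0.04243668 0.1072    ] [0.52590483 0.04135022 0.10915876] [0.5280681  0.03945541 0.10847333]
```

Depth gives the tip at about 0.109 m, which agrees with fully out, and it no longer moves. I'll back off and confirm the groove from the wrist camera.

Emit:
play_rows:
  moves:
    - {"linear": [0,0,-30],"rot": [0,0,0],"fingers": 1}
    - {"linear": [0,0,-60],"rot": [0,0,0],"fingers": 1}
    - {"linear": [30,18,-60],"rot": [0,0,0],"fingers": 1}
    - {"linear": [60,36,-60],"rot": [0,0,0],"fingers": 1}
    - {"linear": [75,46,-60],"rot": [0,0,0],"fingers": 1}

```text
clock: 11.12
eef_pos: [0.5008, 0.0312, 0.262]
tool_rot: [179.9, 0.0, 154.9]
wrist_force: [-0.9, 0.7, -0.8]
gripper_width: 0.002
grasp_force: 0.0
```

Emit:
play_rows:
  moves:
    - {"linear": [30,18,0],"rot": [0,0,0],"fingers": 1}
    - {"linear": [60,36,0],"rot": [0,0,0],"fingers": 1}
    - {"linear": [70,42,0],"rot": [0,0,0],"fingers": 1}
    - {"linear": [70,42,0],"rot": [0,0,0],"fingers": 1}
    - {"linear": [70,42,0],"rot": [0,0,0],"fingers": 1}

```text
clock: 11.53
eef_pos: [0.4566, 0.0975, 0.2615]
tool_rot: [180.0, 0.0, 154.9]
wrist_force: [-0.4, -0.8, 0.0]
gripper_width: 0.002
grasp_force: 0.0
```

Run:
```python
from h import *
snap('wrist','w5');snap('scene','s5')
q=np.load('pics/w5.npz');T=np.linalg.inv(q['T']);p=T@np.array([.525,.042,.1,1]);x,y=p[:2]/p[2];s=1+q['k1']*(x*x+y*y)
u,v=int(q['fx']*x*s+q['cx']),int(q['fy']*y*s+q['cy']);print(u,v)
g=lambda i:cv2.resize(i,(390,390),interpolation=cv2.INTER_CUBIC)
u=max(40,min(520,u));v=max(40,min(380,v))
a=cv2.imread('pics/w5.png')[v-40:v+40,u-40:u+40];b=cv2.imread('pics/s5.png')[210:270,200:260]
cv2.imwrite('pics/c5.png',np.hstack([g(a),g(b)]))
z=q['d'][v-25:v+25,u-25:u+25]
h=max(world('w5',i,j)[2] for i in range(u-15,u+15) for j in range(v-15,v+15));print(h)
for n in ('t0','t4'):
  print(n)
snap('top','t5')
d=cv2.absdiff(cv2.imread('pics/t0.png'),cv2.imread('pics/t5.png')).max(2)
for n,(u,v) in dict(bottle=(362,263),cone=(417,194),spoolA=(322,183),spoolB=(318,284),tray=(276,178),tape=(282,284),cutter=(390,160),driver=(240,243)).items(): print(n,d[v-12:v+12,u-12:u+12].mean())
```

```text
262 269
0.28541932877433485
t0
t4
bottle 26.588541666666668
cone 9.786458333333334
spoolA 49.451388888888886
spoolB 93.24131944444444
tray 11.946180555555555
tape 95.35416666666667
cutter 11.241319444444445
driver 72.38368055555556
```

View pics/c5.png

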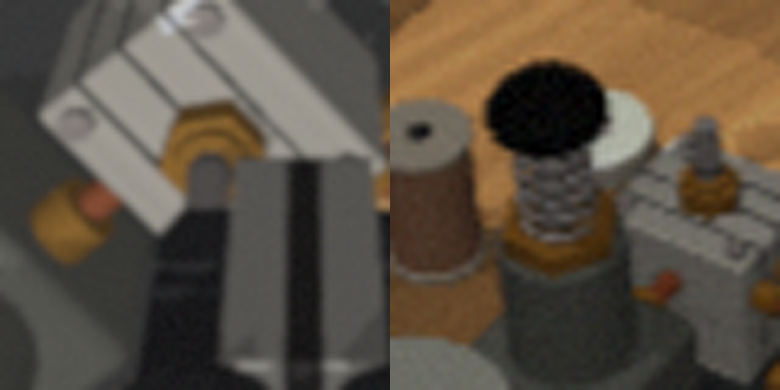

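The plunger is fully up and the pin stands well out, but the fingers hide the pin's foot in the wrist view. I'll move further back for a clear view and a depth reading.

Emit:
play_rows:
  moves:
    - {"linear": [20,12,0],"rot": [0,0,0],"fingers": 1}
    - {"linear": [45,27,10],"rot": [0,0,0],"fingers": 1}
    - {"linear": [60,36,30],"rot": [0,0,0],"fingers": 1}
    - {"linear": [60,36,50],"rot": [0,0,0],"fingers": 1}
    - {"linear": [60,36,50],"rot": [0,0,0],"fingers": 1}

```text
clock: 12.1
eef_pos: [0.4162, 0.1548, 0.2084]
tool_rot: [-179.8, -0.2, 154.9]
wrist_force: [-0.5, -0.8, -0.7]
gripper_width: 0.002
grasp_force: 0.0
```

Run:
```python
from h import *
from h import env
import time
snap('wrist','w6');snap('scene','s6')
q=np.load('pics/w6.npz');T=np.linalg.inv(q['T']);p=T@np.array([.525,.042,.1,1]);x,y=p[:2]/p[2];s=1+q['k1']*(x*x+y*y)
u,v=int(q['fx']*x*s+q['cx']),int(q['fy']*y*s+q['cy']);print(u,v,q['T'][:3,3])
im=cv2.imread('pics/w6.png');u0=max(0,min(500,u-30));v0=max(0,min(360,v-30))
g=lambda i:cv2.resize(i,(390,390),interpolation=cv2.INTER_CUBIC)
cv2.imwrite('pics/c6.png',np.hstack([g(im[v0:v0+60,u0:u0+60]),cv2.resize(im,(390,390))]))
for f,bu,bv in [('w6',u,v),('s6',248,232),('s0',248,232),('s3',248,232)]:
    P=np.array([world(f,i,j) for i in range(bu-14,bu+15) for j in range(bv-14,bv+15) if 0<i<559 and 0<j<419])
    P=P[np.hypot(P[:,0]-.525,P[:,1]-.042)<.009]
    print(f,len(P),np.sort(P[:,2])[-8:].round(4))
```

```text
225 352 [0.3402501  0.19184547 0.35111477]
w6 0 []
s6 49 [0.1068 0.1068 0.1075 0.1087 0.1087 0.1087 0.1089 0.1094]
s0 32 [0.0905 0.0905 0.0919 0.0924 0.0924 0.0924 0.0924 0.0924]
s3 53 [0.1063 0.1065 0.1069 0.1073 0.1075 0.1078 0.1088 0.1088]
```

View pics/c6.png

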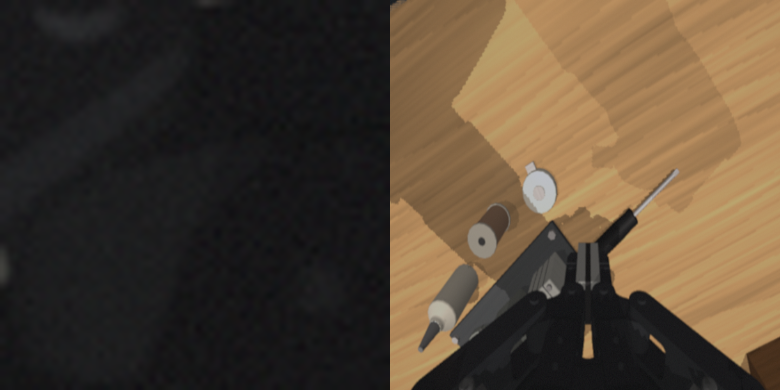

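That view was from the wrong side: the fingers cover the block, and I've used up my picture views. I'll go back to the first wrist viewpoint, where the pin was clear, and read its height numerically against the start.

Emit:
play_rows:
  moves:
    - {"linear": [0,0,-30],"rot": [0,0,0],"fingers": 1}
    - {"linear": [-30,-18,-52],"rot": [0,0,0],"fingers": 1}
    - {"linear": [-64,-38,-52],"rot": [0,0,0],"fingers": 1}
    - {"linear": [-98,-58,-52],"rot": [0,0,0],"fingers": 1}
    - {"linear": [-133,-79,-52],"rot": [0,0,0],"fingers": 1}

```text
clock: 12.62
eef_pos: [0.506, 0.0248, 0.2653]
tool_rot: [179.9, 0.1, 154.8]
wrist_force: [0.3, 1.9, 0.8]
gripper_width: 0.004
grasp_force: 0.0
```

Emit:
play_rows:
  moves:
    - {"linear": [0,0,0],"rot": [0,0,0],"fingers": 1}
    - {"linear": [0,0,0],"rot": [0,0,0],"fingers": 1}
    - {"linear": [0,0,0],"rot": [0,0,0],"fingers": 1}

```text
clock: 12.87
eef_pos: [0.5047, 0.0266, 0.2641]
tool_rot: [180.0, 0.0, 154.8]
wrist_force: [-0.1, 0.8, -0.3]
gripper_width: -0.002
grasp_force: 0.0
```

Run:
```python
from h import *
snap('wrist','w7')
for f in ('w0','w7'):
    P=[];B=[]
    for i in range(288,329):
        for j in range(165,222):
            p=world(f,i,j);r=np.hypot(p[0]-.525,p[1]-.043)
            (P if r<.007 else B if .014<r<.022 else []).append(p[2])
    print(f,np.sort(P)[-12:].round(4),'block top',np.median(B).round(4))
im=cv2.imread('pics/w7.png');print(cv2.cvtColor(im,cv2.COLOR_BGR2GRAY)[176:216:1,298:318:2])
```

```text
w0 [0.0935 0.0936 0.0937 0.0937 0.0937 0.0937 0.0937 0.0937 0.0938 0.0938
 0.0941 0.0941] block top 0.072
w7 [0.1098 0.1098 0.1098 0.1098 0.1098 0.1099 0.1099 0.1099 0.1099 0.11
 0.11   0.1101] block top 0.0719
[[206 206 207 192 151 199 206 205 205 205]
 [206 205 205 205 148 177 205 205 204 205]
 [206 205 206 206 177 144 201 205 206 204]
 [205 205 206 206 198 139 184 206 205 205]
 [204 206 205 207 206 168 153 202 205 205]
 [205 205 206 206 206 195 149 196 205 206]
 [206 205 205 205 206 206 170 174 206 205]
 [206 206 207 207 207 208 193 153 199 206]
 [199 207 208 199 197 189 189 158 178 207]
 [176 197 190 158 144 120 151 176 148 203]
 [135 144 122  97  97  87 111 180 142 186]
 [113  91  88  95 118 126 123 166 168 161]
 [110 108 124 146 155 153 149 142 188 154]
 [126 150 154 152 149 143 153 138 179 172]
 [142 162 149 127 118 120 132 144 151 187]
 [150 152 129 144 150 148 128 139 135 176]
 [154 136 144 158 160 159 141 124 137 141]
 [147 134 156 157 150 154 143 132 139 127]
 [131 144 158 142 119 130 140 140 136 130]
 [129 153 148 111  86  94 127 139 132 143]
 [139 155 124  88  89  89 106 137 127 147]
 [142 154 103  88  95  94  93 134 134 158]
 [146 154  98  89  94  94  90 129 137 171]
 [145 152  93  89  95  93  92 130 141 180]
 [145 151  92  86  95  96  93 128 139 188]
 [141 148  99  88 118 134 114 123 148 193]
 [142 148 112 110 172 193 165 126 158 200]
 [150 140 102 145 201 207 195 145 167 204]
 [143 135 102 173 208 205 204 165 162 205]
 [127 125 109 186 204 203 201 177 149 196]
 [143 108 113 185 201 199 198 180 163 176]
 [173 109 121 181 198 196 195 183 192 159]
 [198 132 130 179 194 193 194 183 203 170]
 [207 171 143 188 188 191 194 199 206 192]
 [206 198 153 191 189 191 199 205 207 204]
 [207 207 174 174 202 203 205 206 206 206]
 [206 207 195 158 199 207 205 206 206 206]
 [206 206 206 165 179 207 206 206 205 206]
 [206 207 207 184 150 200 207 206 206 206]
 [206 206 208 201 148 176 207 206 206 206]]
```

The tip is now at 0.110 m and the block top reads exactly 72 mm, so the pin is about 23 mm out, within the fully-out range. The plunger is up and the arm is clear.

```bash
python3 -c "
from bench import env
print(env.close_job())"
```

```text
the job is handed in; nothing more can be done
None
```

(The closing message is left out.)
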